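# Unplug the charger and show it to the webcam

## Task

The help desk on the video call wants to check the big black charger: pull it straight up out of the power strip, hold it up about 15 cm in front of the webcam and first tip it some 40 degrees so that its underside with the pins looks towards the lens. Then bring it back level, pins down, with its label square to the lens and in the middle of the picture, and finish while still holding it there steady in the air, so that the label can be read. Leave the other two plugs in the strip and the other desk things alone, and do not touch the webcam.

Things in the scene. Friction and masses are not known exactly. Their poses are not given: they have to be found in the camera images.
- charger: Big black charger, loose, plugged in by two pins, no cable, about 130 g. Block 34 (x) by 54 (y) by 42 mm high on a neck 28 by 40 by 10 mm, 52 mm in all. Origin: centre of the underside, resting on the strip; z up. Pale label on the broad +x face. Grip it across the narrow ends (along y): free to 70 mm from its middle along the strip. Slack contacts: it lifts out freely once raised 17 mm.
- charger_label (a point): Middle of the pale 36 by 24 mm label, on the charger's +x face: 17 mm in x and 31 mm in z from the charger's origin. Axes as the charger's; +x points straight out of the label.
- charger_pins (a point): Point midway between the ends of the two flat pins, 17 mm below the charger's underside (its origin). Each pin is 1.8 by 6.6 mm and 17 mm long, 12.8 mm apart in x.
- strip: White power strip fixed to the desk, 56 mm (x) by 440 mm (y), top 38 mm above the desk; raised switch end at +y beyond 184 mm, 54 mm high. Origin: centre of the underside; long side along y, z up. The three plugs stand on its middle line at y = -125, -25 and 75 mm; which is where varies. A lead leaves the -y end into a desk grommet.
- cube: Small white USB charger, 28 by 28 mm and 30 mm high, plugged into the strip: stays there. Origin at the centre of its underside.
- smartplug: Round white smart plug, 44 mm across and 34 mm high, plugged into the strip: stays there. Origin at the centre of its underside.
- webcam: Black bar webcam, 94 mm wide (y), 30 mm deep (x), 30 mm high, on a small three-legged stand (feet 60 mm from its middle), 180 mm tall in all, fixed to the desk. Origin on the desk under its middle; it looks level along its own -x axis, roughly towards the robot.
- webcam_lens (a point): Centre of the webcam's lens glass, 165 mm above the desk, on the front of the bar. Axes as the webcam's: the picture's middle line runs from here along -x; y is across the picture, z up.
- pencup: Round steel pen cup, 80 mm across and 100 mm high, pens reaching to 150 mm; loose. Origin at the centre of its underside.
- mouse: White computer mouse, 100 by 58 mm and 30 mm high, loose. Origin at the centre of its underside.
Things that resemble listed ones, but are neither listed nor needed, are in the scene too. Of the things like the charger, leave any that is orange; of the rest the larger one is meant.

How it is judged:
By the outcome, as a careful person would: the job done as asked, in the order asked, and still so for the second after the job is handed in, while the arm keeps its last pose, push and grip.
It also fails if it takes over 51 s, if anything falls off the work surface, if the arm or the gripper's body presses on something with over 40 N, if the wrist force passes 120 N, or if a joint passes its speed limit or range.

## Robot

A 7-joint arm with a two-finger parallel gripper is mounted at the origin on the work surface. World frame = base frame: x ahead of the robot, y to its left, z up, the work surface at z = 0. Lengths are in m, angles in rad, forces in N, time in s.
With the tool pointing down it reaches from about 0.4 to 0.85 m from the base axis. Payload 4.5 kg.
Tool frame: the origin (TCP) lies where the fingers leave the gripper's body, on its centre line; the fingertips stand 64 mm ahead of it and the grasp point (between the pads) lies 45 mm ahead of it; z points along the fingers, y is the direction in which the jaws open and shut (so a half turn about z gives the same grasp; the last joint's range is limited). The gripper opens to 88 mm and grips with 3 to 60 N. Pads are 18 mm wide; open, the fingers measure 123 mm over their backs; the gripper's body (75 mm by 187 mm) begins 45 mm behind the grasp point.
Start: joints at [1.336, 0.689, -0.195, 1.565, 0.157, 0.902, -0.215], TCP at [0.166, -0.603, 0.303] pointing down, gripper open.
Joint ranges: [-3.01, 3.01], [-0.46, 2.08], [-1.47, 1.51], [0.13, 2.56], [-1, 4.14], [0.04, 2.09], [-2.66, 2.66]. Speed limits (rad/s): [2.57, 2.57, 3.14, 3.14, 3.14, 3.14, 3.14].

## Interface

Orientations are given as a rotation vector (axis times angle).
In Python, from plant import get_state, eyes, manip gives the robot as it stands. The module is installed in compiled form; this text tells all that it offers.
- The arm moves only by the tool carry_out, never from a script. Its argument "moves" is a list of rows, each a list of 7 numbers: the shift along the world's x, y, z in mm, then the turn, a rotation vector about the world's x, y, z in degrees, then the gripper's target within -1 to 1 (shut at 1, half-way at 0, fully open at -1). In form: [[dx, dy, dz, ax, ay, az, grip], ...]. A call has 1 to 20 rows; each row is the pose to reach, as a shift and turn from the pose measured when the call began; what a row does not reach only later rows make up. A row lasts 1/12 s, in which the tool goes at most 41.7 mm and 7.16 degrees, less where a joint would pass 70% of its speed; a pose out of reach is approached as far as the arm can. A call with a gripper value outside its range is refused whole. The fingers move at their own pace and stop on an object; the grip force is fixed at half the most. Time passes only in rows, so rows that repeat a pose let the fingers close. It gives the time, the measured TCP pose, the force and the opening at its end, in the units of the state.
- get_state(): the state, without advancing time (a new reading comes with each control period).
- eyes.get_image(name): name is "side" or "top" or "wrist"; returns the picture (480x640x3 uint8, red, green, blue); there is no depth.
- eyes.camera_model(name): a dict with "camera_matrix" (3x3 intrinsics, pixels), "rvec" (rotation vector, rad) and "tvec" (3), from world to camera coordinates, as OpenCV has them; the wrist camera has in their place "mount" (4x4, takes a point from camera to tool coordinates, whose origin is the TCP and whose axes are the flange's). Camera axes: x right, y down, z forward; pixel columns grow to the right and rows downward; lengths in m; the calibration is good to about 2 mm. A picture is of the moment at which its call begins: read the wrist's pose just before it. camera_model takes no time and is no camera call.
- manip.sign_off(): hands the job in, once; it reports no verdict.
The state is a dict: "t": time; "joints": joint angles; "qd": joint speeds; "effort": joint torques, N m; "ee_pos": TCP position; "ee_rot": TCP orientation; "ft_force": force on the tool from outside, world axes, zero at the start; "torque": the same for the moment, N m; "width": finger opening in m.
Only numpy, scipy, OpenCV 4.12 (cv2) and the standard library are available. Lean on these libraries where they do the work, as an engineer would, in place of code of your own. Each camera call takes 0.05 s, during which the arm holds its last target. There are 200 camera calls.

## Working session

There is one attempt and no reset: what is moved stays moved. The work goes in short steps, Python scripts to look and compute and a tool call to move; the robot and the scene stay as the last step left them, time stands still between calls to the robot, and variables do not carry over. Pictures are saved under pics/ and viewed, about 8 in all and at most 12, crops included, and the job is handed in when it is done.

Besides the shell and the picture viewer there is one more tool, called after ">>>" as a command line: name --pt "numbers of a row" for each row, then --argument value for the rest. carry_out: Moves the arm, as the interface text tells. Its arguments: {"type":"object","properties":{"moves":{"type":"array","items":{"type":"array","items":{"type":"number"}}}},"required":["moves"]}

```bash
mkdir -p pics
cat > h.py <<'E'
import numpy as np,cv2
from plant import get_state,eyes,manip
from scipy.spatial.transform import Rotation as R
def cam(n):
    m=eyes.camera_model(n);K=np.array(m["camera_matrix"],float)
    if "mount" in m:
        s=get_state();T=np.eye(4);T[:3,:3]=R.from_rotvec(s["ee_rot"]).as_matrix();T[:3,3]=s["ee_pos"]
        W=np.linalg.inv(T@np.array(m["mount"]));return K,W[:3,:3],W[:3,3]
    return K,cv2.Rodrigues(np.array(m["rvec"],float))[0],np.array(m["tvec"],float).ravel()
def onz(c,uv,z):
    K,A,t=c;C=-A.T@t;d=A.T@np.linalg.inv(K)@np.array([*uv,1.]);return C+d*(z-C[2])/d[2]
def proj(c,p):
    K,A,t=c;q=K@(A@np.array(p,float)+t);return q[:2]/q[2]
def snap(n,f):
    im=eyes.get_image(n)[:,:,::-1].copy();cv2.imwrite("pics/"+f,im);return im
E
python3 - <<'E'
from h import *
s=get_state();print({k:np.round(v,3) for k,v in s.items()})
for n in("top","side","wrist"):
    c=cam(n);print(n,-c[1].T@c[2],c[1][2],c[0][0,0])
snap("top","top.png");snap("side","side.png")
E
```

```text
{'t': np.float64(0.0), 'joints': array([ 1.336,  0.69 , -0.195,  1.566,  0.157,  0.903, -0.215]), 'qd': array([-0.   ,  0.   , -0.001,  0.   ,  0.002,  0.001,  0.002]), 'effort': array([-0.0000e+00, -5.2757e+01, -1.2670e+00, -1.5343e+01, -5.3000e-02,
        7.0000e-03,  0.0000e+00]), 'ee_pos': array([ 0.166, -0.602,  0.302]), 'ee_rot': array([-3.111e+00, -4.210e-01,  1.000e-03]), 'ft_force': array([0.332, 0.137, 0.634]), 'torque': array([ 0.008, -0.059, -0.018]), 'width': np.float64(0.088)}
top [ 0.3878364  -0.01580891  1.95011428] [ 0.10919809  0.0141946  -0.99391865] 583.9816156805772
side [-0.07649363  1.03716982  1.07352787] [ 0.41741759 -0.6765536  -0.60666117] 599.7820534274819
wrist [ 0.23175537 -0.58391268  0.38431176] [-0.25734707 -0.06897692 -0.96385407] 381.27453299293603
```

View pics/top.png

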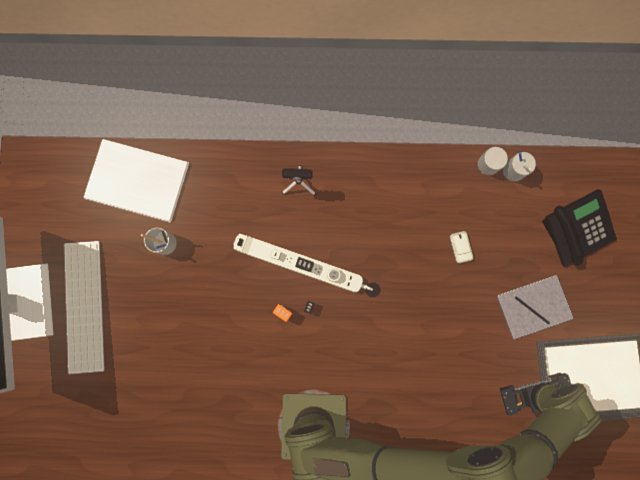

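View pics/side.png

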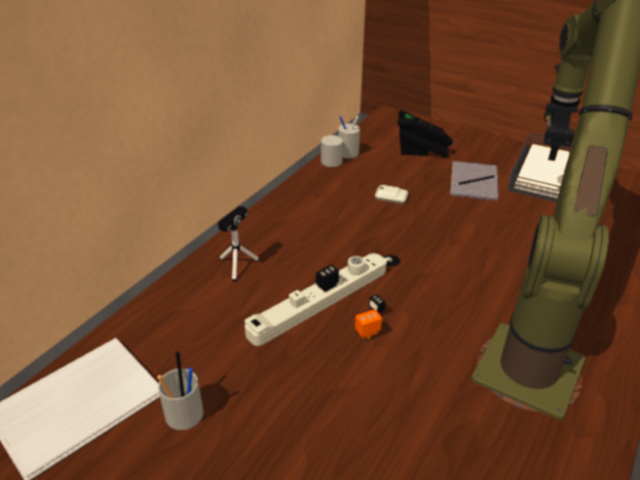

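Charger-like things: a black block in the strip (top 304,265; side 327,278), a small black one on the desk (top 309,307; side 377,303), and an orange one (top 282,313). The black one in the strip fits: it is plugged in, not orange, and the larger of the black two. I'll confirm that in an enlarged crop.

Run:
```python
import cv2,numpy as np
a=cv2.imread("pics/top.png");b=cv2.imread("pics/side.png")
A=cv2.resize(a[155:325,225:385],None,fx=5,fy=5,interpolation=cv2.INTER_CUBIC)[:,:]
cv2.imwrite("pics/topc.png",cv2.resize(a[225:325,225:385],None,fx=5,fy=5,interpolation=cv2.INTER_CUBIC))
t=cv2.resize(a[155:205,270:330],None,fx=6,fy=6,interpolation=cv2.INTER_CUBIC) #360x300
s=cv2.resize(b[200:350,215:405],None,fx=4,fy=4,interpolation=cv2.INTER_CUBIC) #760x600
cv2.imwrite("pics/sidec.png",s)
cv2.imwrite("pics/camc.png",t)
```

```text
(no output)
```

View pics/topc.png

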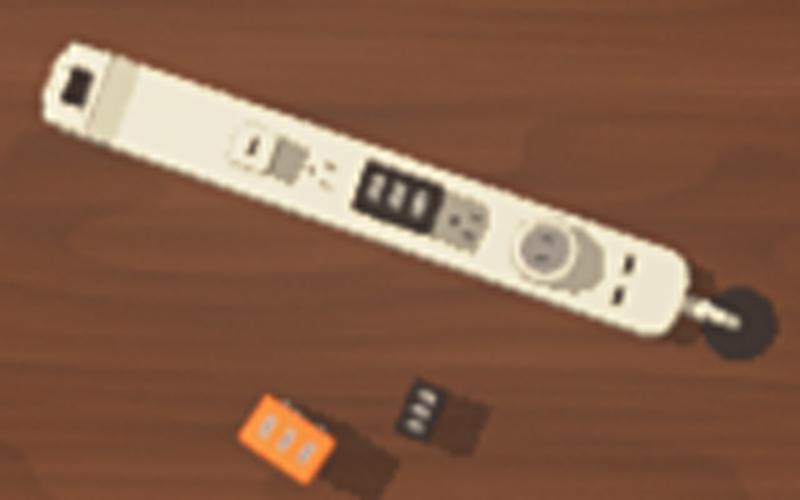

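View pics/sidec.png

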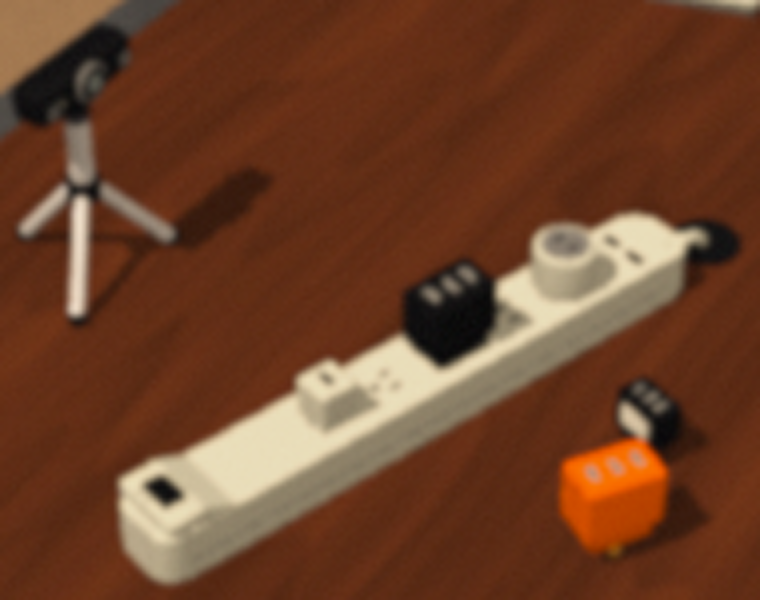

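View pics/camc.png

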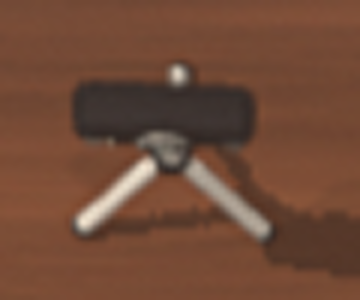

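Confirmed: the black block in the strip (topc ~400,197) is about twice the size of the loose small black one (422,410). Its label isn't on the near face, so it faces the webcam. The lens faces the robot (sidec 90,80).

Run:
```python
from h import *
c=cam("top");f=lambda u,v,z:onz(c,((u+.5)/5-.5+225,(v+.5)/5-.5+225),z)*1000
g=lambda u,v,z:onz(c,((u+.5)/6-.5+270,(v+.5)/6-.5+155),z)*1000
P=[f(*p,.09) for p in((367,160),(446,185),(434,235),(353,208))]
print("ch",np.mean(P,0),[np.linalg.norm(P[i]-P[i-1]) for i in range(4)]); 
for a,b in((0,1),(3,2)):
    d=P[a]-P[b];print("yaw of +y",np.degrees(np.arctan2(-d[0],d[1])))
a,b=f(150,66,.038),f(600,222,.038);d=a-b;print("strip edge far",np.degrees(np.arctan2(-d[0],d[1])),a,b)
a,b=f(150,153,.038),f(600,320,.038);d=a-b;print("strip edge near",np.degrees(np.arctan2(-d[0],d[1])),a,b)
W=[g(*p,.18) for p in((73,82),(256,88),(252,142),(74,136))]
print("webcam",np.mean(W,0),[np.linalg.norm(W[i]-W[i-1]) for i in range(4)])
for a,b in((0,1),(3,2)):
    d=W[a]-W[b];print("yaw",np.degrees(np.arctan2(-d[0],d[1])))
print("cube",f(252,147,.068),"plug",f(545,250,.072))
cs=cam("side");
# check in side image
for p in (np.mean(P,0)/1000,np.mean(W,0)/1000): print((proj(cs,p)-[215,200])*4)
s=get_state();print(R.from_rotvec(s["ee_rot"]).as_matrix().round(3))
print(eyes.camera_model("wrist")["mount"])
```

```text
ch [520.28109846  40.27159934  90.        ] [np.float64(31.974558598800332), np.float64(53.00938790224541), np.float64(32.83908568227739), np.float64(54.52412679115975)]
yaw of +y -16.347928159694238
yaw of +y -17.17752894985706
strip edge far -17.92356550577305 [606.98833445 208.98734337  38.        ] [510.41203992 -89.59867976  38.        ]
strip edge near -19.08083248117306 [549.38133783 207.03835693  38.        ] [446.39765446 -90.68285165  38.        ]
webcam [794.26717431  68.30557688 180.        ] [np.float64(28.375778065724187), np.float64(94.46042353222292), np.float64(28.405443670066173), np.float64(91.72520913256257)]
yaw -0.7804822244791947
yaw -0.8200098650228944
cube [552.1707218  137.55429449  68.        ] plug [489.44434304 -53.25890425  72.        ]
[447.36786005 281.75073468]
[67.29526398 54.09871637]
[[ 0.964  0.266 -0.001]
 [ 0.266 -0.964  0.002]
 [-0.    -0.002 -1.   ]]
[[ 4.52542318e-04 -9.63882831e-01 -2.66326271e-01  6.83877935e-02]
 [ 9.99999880e-01  4.85521839e-04 -5.79886489e-05 -1.35846013e-04]
 [ 1.85201484e-04 -2.66326212e-01  9.63882936e-01 -8.24136907e-02]
 [ 0.00000000e+00  0.00000000e+00  0.00000000e+00  1.00000000e+00]]
```

>>> carry_out --pt "40 55 20 0 0 -4 -1" --pt "75 100 40 0 0 -8 -1" --pt "110 145 40 0 0 -12 -1" --pt "140 185 40 0 0 -16 -1" --pt "165 222 40 0 0 -16 -1" --pt "190 255 40 0 0 -16 -1" --pt "215 290 40 0 0 -16 -1" --pt "240 322 40 0 0 -16 -1" --pt "265 355 40 0 0 -16 -1" --pt "290 390 40 0 0 -16 -1" --pt "315 422 40 0 0 -16 -1" --pt "340 455 40 0 0 -16 -1" --pt "365 490 40 0 0 -16 -1" --pt "390 522 40 0 0 -16 -1" --pt "415 555 40 0 0 -16 -1" --pt "440 590 40 0 0 -16 -1" --pt "465 622 40 0 0 -16 -1" --pt "480 645 40 0 0 -16 -1" --pt "490 657 40 0 0 -16 -1" --pt "494 662 40 0 0 -16 -1"

```text
t: 1.77
ee_pos: [0.6605, 0.0625, 0.3416]
ee_rot: [-3.14, 0.014, 0.001]
ft_force: [0.7, -1.2, 0.0]
width: 0.0878
```

>>> carry_out --pt "0 0 0 0 0 0 -1" --pt "0 0 0 0 0 0 -1" --pt "0 0 0 0 0 0 -1"

```text
t: 2.02
ee_pos: [0.6599, 0.0616, 0.3407]
ee_rot: [-3.141, 0.015, 0.004]
ft_force: [-0.2, -0.6, -1.0]
width: 0.0882
```

Run:
```python
from h import *
s=get_state();print(s["t"],s["ee_pos"],R.from_rotvec(s["ee_rot"]).as_matrix().round(3),np.abs(s["qd"]).max(),s["joints"])
c=cam("wrist");np.savez("w1.npz",K=c[0],A=c[1],t=c[2]);snap("wrist","w1.png")
for p in([.794,.068,.18],[.52,.04,.09]):print(proj(c,p))
```

```text
2.0167 [0.65993212 0.06162154 0.34073821] [[ 1.    -0.009 -0.003]
 [-0.009 -1.     0.   ]
 [-0.003 -0.    -1.   ]] 0.03176689559993346 [-0.12021937  0.7031119  -0.08190822  1.3939569   0.05987543  1.04966095
 -1.79296717]
[304.41258002   9.01059549]
[340.80400356 347.60946832]
```

View pics/w1.png

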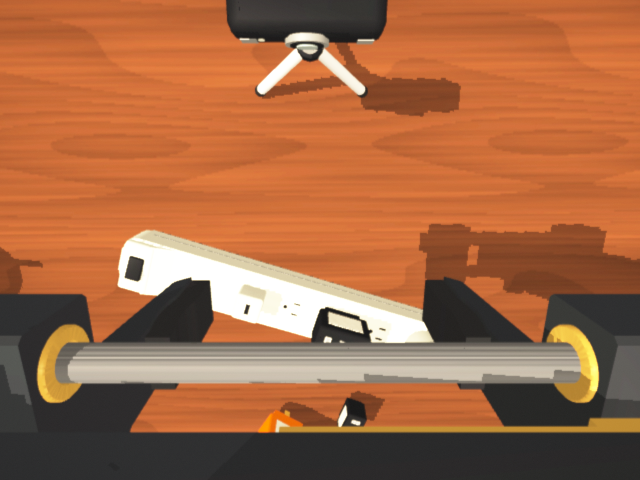

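The wrist view shows the webcam bar front (228–386, row ~40), feet (262,91) and (363,91), and the charger (343,325) with the pale label towards the webcam. I'll enlarge it.

Run:
```python
import cv2,numpy as np
a=cv2.imread("pics/w1.png")
w=cv2.resize(a[0:70,220:394],None,fx=4,fy=4,interpolation=cv2.INTER_CUBIC)
d=cv2.resize(a[296:346,260:434],None,fx=4,fy=4,interpolation=cv2.INTER_CUBIC)
cv2.imwrite("pics/w1c.png",cv2.convertScaleAbs(np.vstack([w,d]),alpha=1.4,beta=10))
```

```text
(no output)
```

View pics/w1c.png

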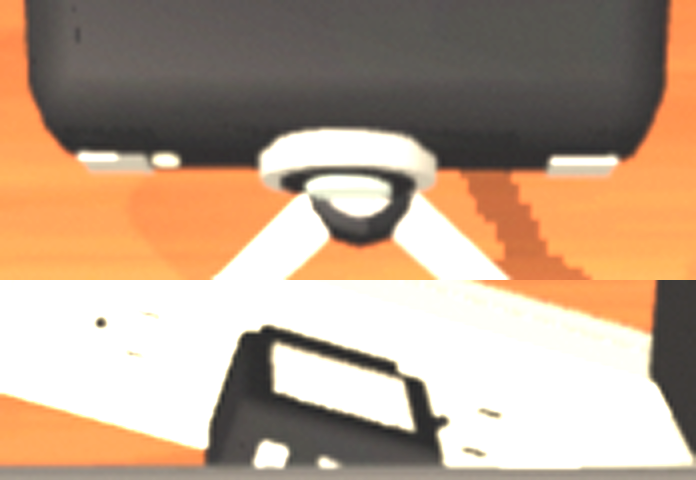

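Run:
```python
from h import *
z=np.load("w1.npz");c=(z["K"],z["A"],z["t"])
w=lambda u,v,h:onz(c,(220+(u+.5)/4-.5,(v+.5)/4-.5),h)*1000
d=lambda u,v,h:onz(c,(260+(u+.5)/4-.5,296+(v-280+.5)/4-.5),h)*1000
yaw=lambda a,b:np.degrees(np.arctan2(-(a-b)[0],(a-b)[1]))
T=[d(275,394,.081),d(414,432,.081)];B=[d(273,343,.057),d(400,374,.057)]
for P in(T,B):print("label",P,yaw(*P),np.linalg.norm(P[0]-P[1]))
m=np.mean(T+B,0);print("mid",m)
for y in(-17,-18):
    r=np.radians(y);print("charger centre",m[:2]-17*np.array([np.cos(r),np.sin(r)]))
print("ring mid",w(347,150,.165))
print("bar sides z.18..",w(27,60,.18),w(668,60,.18),w(27,60,.165),w(668,60,.165))
a,b=w(80,152,.165),w(618,156,.165);print("LEDs",a,b,yaw(a,b))
a,b=w(80,166,.15),w(618,174,.15);print("LEDs lo",a,b,yaw(a,b))
a,b=[onz(c,p,.004)*1000 for p in((262,91),(363,91))];print("feet",a,b,yaw(a,b),(a+b)/2)
```

```text
label [array([540.94173198,  52.00976422,  81.        ]), array([530.0517261 ,  17.15236853,  81.        ])] -17.3496365094942 36.5189028063037
label [array([542.72863501,  51.8819416 ,  57.        ]), array([533.38716172,  18.1859874 ,  57.        ])] -15.494881190597383 34.96684791199416
mid [536.7773137   34.80751544  69.        ]
charger centre [520.52013285  39.77783442]
charger centre [520.60935293  40.06080434]
ring mid [782.67399425  67.50084638 165.        ]
bar sides z.18.. [791.55850718 112.50262447 180.        ] [790.7244812   21.23329165 180.        ] [795.4510787  115.67656243 165.        ] [794.56556062  18.77233341 165.        ]
LEDs [782.76894009 108.46798669 165.        ] [781.46022618  25.92017585 165.        ] -0.9082918318919385
LEDs lo [783.85921299 111.3546577  150.        ] [781.87755137  23.79214775 150.        ] -1.296462023738837
feet [766.49565824 118.13401795   4.        ] [765.5540661   13.91975721   4.        ] -0.5176622435797863 [766.02486217  66.02688758   4.        ]
```

>>> carry_out --pt "-25 -4 -10 0 0 -4 -1" --pt "-55 -8 -30 0 0 -8 -1" --pt "-85 -13 -60 0 0 -12 -1" --pt "-110 -17 -90 0 0 -17 -1" --pt "-130 -20 -115 0 0 -17 -1" --pt "-137 -21 -132 0 0 -17 -1" --pt "-139.5 -21.5 -141 0 0 -17 -1" --pt "-139.5 -21.5 -141 0 0 -17 -1" --pt "-139.5 -21.5 -141 0 0 -17 -1" --pt "-139.5 -21.5 -141 0 0 -17 -1" --pt "-139.5 -21.5 -141 0 0 -17 -1" --pt "-139.5 -21.5 -141 0 0 -17 -1"

```text
t: 3.07
ee_pos: [0.5211, 0.0388, 0.201]
ee_rot: [-3.103, 0.482, 0.001]
ft_force: [0.7, -0.2, 0.1]
width: 0.0883
```

Run:
```python
from h import *
s=get_state();M=R.from_rotvec(s["ee_rot"]).as_matrix();print(s["t"],s["ee_pos"]*1000,M.round(4),np.degrees(np.arctan2(M[1,0],M[0,0])),s["joints"])
c=cam("wrist");snap("wrist","w2.png")
```

```text
3.0667 [521.08879073  38.75969043 200.96502906] [[ 9.528e-01 -3.035e-01 -3.000e-04]
 [-3.035e-01 -9.528e-01  9.000e-04]
 [-5.000e-04 -8.000e-04 -1.000e+00]] -17.666882343322698 [-0.15613958  0.71374523 -0.00961637  1.97205316  0.01210938  0.45596073
 -2.05342368]
```

View pics/w2.png

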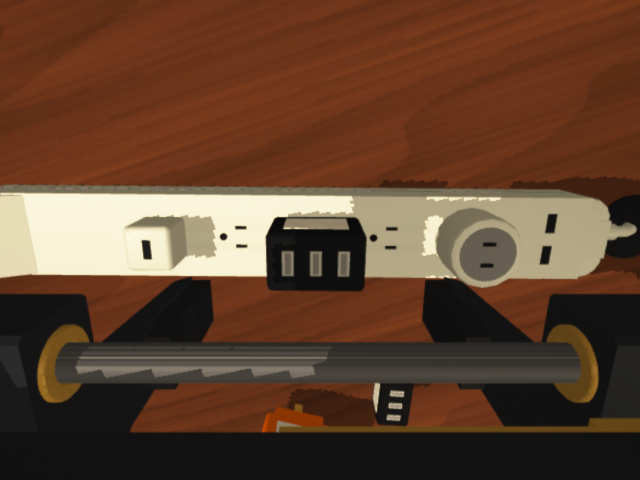

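The charger's top face spans (267–366, 234–290), parallel to the jaws. It sits between the fingers, and the cube and smart plug are well clear.

Run:
```python
from h import *
c=cam("wrist");s=get_state();M=R.from_rotvec(s["ee_rot"]).as_matrix()
P=[onz(c,p,.09) for p in((267,234),(365,234),(366,290),(268,290))]
for p in P+[np.mean(P,0)]:print(p*1000,(M.T@(p-s["ee_pos"])*1000).round(1))
```

```text
[543.76466905  59.60765158  90.        ] [ 15.6 -26.6 110.8]
[528.18305691  10.54543118  90.        ] [ 15.6  24.9 110.8]
[497.40013289  18.64043653  90.        ] [-16.2  26.5 110.8]
[513.63633809  69.78625814  90.        ] [-16.2 -27.2 110.8]
[520.74604923  39.64494436  90.        ] [ -0.3  -0.6 110.8]
```

>>> carry_out --pt "-0.3 1 -10 0 0 0 -1" --pt "-0.3 1 -25 0 0 0 -1" --pt "-0.3 1 -42 0 0 0 -1" --pt "-0.3 1 -58 0 0 0 -1" --pt "-0.3 1 -70 0 0 0 -1" --pt "-0.3 1 -79 0 0 0 -1" --pt "-0.3 1 -84 0 0 0 -1" --pt "-0.3 1 -86 0 0 0 -1" --pt "-0.3 1 -86 0 0 0 -1" --pt "-0.3 1 -86 0 0 0 -1" --pt "-0.3 1 -86 0 0 0 -0.2" --pt "-0.3 1 -86 0 0 0 0.2" --pt "-0.3 1 -86 0 0 0 1" --pt "-0.3 1 -86 0 0 0 1" --pt "-0.3 1 -86 0 0 0 1" --pt "-0.3 1 -86 0 0 0 1" --pt "-0.3 1 -86 0 0 0 1" --pt "-0.3 1 -86 0 0 0 1" --pt "-0.3 1 -86 0 0 0 1" --pt "-0.3 1 -86 0 0 0 1"

```text
t: 4.78
ee_pos: [0.5207, 0.0399, 0.115]
ee_rot: [-3.104, 0.482, 0.001]
ft_force: [0.1, -0.6, 3.5]
width: 0.0537
```

>>> carry_out --pt "0 0 2 0 0 0 1" --pt "0 0 4 0 0 0 1" --pt "0 0 6 0 0 0 1" --pt "0 0 8 0 0 0 1" --pt "0 0 10 0 0 0 1" --pt "0 0 12 0 0 0 1" --pt "0 0 14 0 0 0 1" --pt "0 0 16 0 0 0 1" --pt "0 0 18 0 0 0 1" --pt "0 0 20 0 0 0 1" --pt "0 0 23 0 0 0 1" --pt "0 0 27 0 0 0 1" --pt "0 0 33 0 0 0 1" --pt "0 0 40 0 0 0 1" --pt "0 0 50 0 0 0 1" --pt "0 0 60 0 0 0 1" --pt "0 0 70 0 0 0 1" --pt "0 0 76 0 0 0 1" --pt "0 0 80 0 0 0 1" --pt "0 0 80 0 0 0 1"

```text
t: 6.45
ee_pos: [0.5212, 0.0399, 0.196]
ee_rot: [-3.103, 0.482, -0.002]
ft_force: [-0.4, 0.1, -1.3]
width: 0.0536
```

Run:
```python
from h import *
s=get_state();M=R.from_rotvec(s["ee_rot"]).as_matrix();print(s["t"],s["ee_pos"]*1000,M.round(3),s["ft_force"],s["width"])
a=snap("side","s2.png");c=cam("side");print(proj(c,s["ee_pos"]+M@[0,0,.045]))
b=snap("wrist","w3.png")
cv2.imwrite("pics/s2c.png",np.hstack([cv2.resize(a[200:320,260:400],None,fx=3,fy=3,interpolation=cv2.INTER_CUBIC),cv2.resize(b[180:360,220:410],None,fx=2,fy=2,interpolation=cv2.INTER_CUBIC)]))
```

```text
6.45 [521.15583313  39.90605384 196.049423  ] [[ 0.953 -0.303  0.001]
 [-0.303 -0.953  0.001]
 [ 0.001 -0.002 -1.   ]] [-0.3679141   0.14388551 -1.30823296] 0.05360500420170263
[326.86730325 251.38090337]
```

View pics/s2c.png

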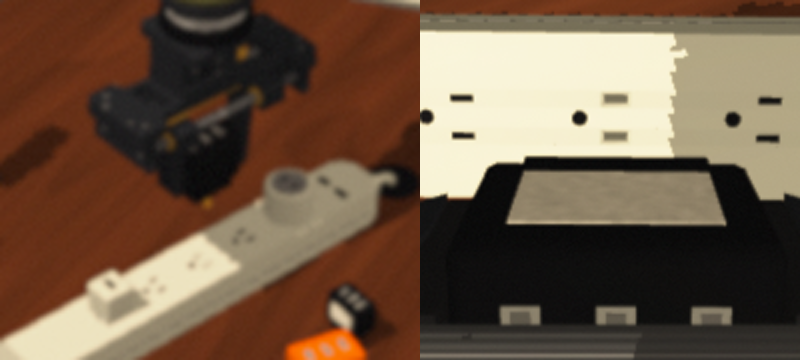

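Pulled out, level and firmly held (−1.3 N). The cube and smart plug are still in the strip. Now to the viewing spot.

>>> carry_out --pt "4 1 3 0 0 1 1" --pt "12 4 7 0 0 3 1" --pt "24 8 11 0 0 5 1" --pt "37 12 15 0 0 8 1" --pt "50 16 15 0 0 10 1" --pt "63 20 15 0 0 12 1" --pt "74 24 15 0 0 14 1" --pt "83 27 15 0 0 15.5 1" --pt "89 29 15 0 0 16.5 1" --pt "92 30 15 0 0 16.8 1" --pt "92 30 15 0 0 16.8 1" --pt "92 30 15 0 0 16.8 1" --pt "92 30 15 0 0 16.8 1" --pt "92 30 15 0 0 16.8 1"

```text
t: 7.72
ee_pos: [0.6121, 0.0696, 0.21]
ee_rot: [-3.141, 0.024, 0.002]
ft_force: [-0.6, 0.3, -2.2]
width: 0.0538
```

Run:
```python
from h import *
s=get_state();M=R.from_rotvec(s["ee_rot"]).as_matrix();p=s["ee_pos"]*1000;print(s["t"],p,M.round(4),s["joints"])
r=np.radians(-.9)
ax=np.array([-np.sin(r),np.cos(r),0]);pc=p+M@[0,0,46]
for a in range(5,45,5):
    D=R.from_rotvec(-np.radians(a)*ax).as_matrix();n=D@M
    print(a,(pc-n@[0,0,46]-p).round(1),(-a*ax).round(2),n[:,2].round(2))
```

```text
7.7167 [612.06559624  69.63439469 209.96726895] [[ 9.999e-01 -1.520e-02 -1.500e-03]
 [-1.520e-02 -9.999e-01  4.000e-04]
 [-1.600e-03 -4.000e-04 -1.000e+00]] [-0.13796043  0.79181777 -0.08929026  1.67835612  0.10024454  0.67730363
 -1.86505124]
5 [-4.   0.1 -0.2] [-0.08 -5.   -0.  ] [ 0.09 -0.   -1.  ]
10 [-8.   0.1 -0.7] [ -0.16 -10.    -0.  ] [ 0.17 -0.   -0.99]
15 [-11.9   0.2  -1.5] [ -0.24 -15.    -0.  ] [ 0.26 -0.   -0.97]
20 [-15.7   0.2  -2.7] [ -0.31 -20.    -0.  ] [ 0.34 -0.   -0.94]
25 [-19.4   0.3  -4.3] [ -0.39 -25.    -0.  ] [ 0.42 -0.01 -0.91]
30 [-23.    0.4  -6.1] [ -0.47 -30.    -0.  ] [ 0.5  -0.01 -0.87]
35 [-26.4   0.4  -8.3] [ -0.55 -35.    -0.  ] [ 0.57 -0.01 -0.82]
40 [-29.6   0.5 -10.7] [ -0.63 -40.    -0.  ] [ 0.64 -0.01 -0.77]
```

Tipping forward may run joint 6 (0.68 now, lower limit 0.04) towards its limit, so I'll go in small steps and watch the joints.

>>> carry_out --pt "-2 0 0 0 -2.5 0 1" --pt "-4 0 0 0 -5 0 1" --pt "-6 0 0 -0.1 -7.5 0 1" --pt "-8 0 -0.5 -0.2 -10 0 1" --pt "-10 0 -1 -0.2 -12.5 0 1" --pt "-12 0 -1.5 -0.2 -15 0 1" --pt "-12 0 -1.5 -0.2 -15 0 1" --pt "-12 0 -1.5 -0.2 -15 0 1"

```text
t: 8.38
ee_pos: [0.5994, 0.0697, 0.2085]
ee_rot: [3.114, -0.023, 0.405]
ft_force: [-0.4, 0.4, -1.5]
width: 0.0537
```

Run:
```python
from h import *
s=get_state();M=R.from_rotvec(s["ee_rot"]).as_matrix();print(s["t"],s["ee_pos"]*1000,M.round(3),s["joints"],s["qd"].round(3))
```

```text
8.3833 [599.40146625  69.68652751 208.51575345] [[ 0.967 -0.015  0.256]
 [-0.014 -1.    -0.003]
 [ 0.256 -0.    -0.967]] [-0.23541593  0.72939447  0.02948006  1.93161957  0.16819446  0.23210337
 -1.960256  ] [ 0.014  0.007 -0.008 -0.037  0.     0.007  0.001]
```

```bash
cat > kin.py <<'E'
import numpy as np, itertools
from scipy.spatial.transform import Rotation as R
from scipy.optimize import least_squares
Q=np.array([[1.336,.69,-.195,1.566,.157,.903,-.215],[-0.12021937,0.7031119,-0.08190822,1.3939569,0.05987543,1.04966095,-1.79296717],
[-0.15613958,0.71374523,-0.00961637,1.97205316,0.01210938,0.45596073,-2.05342368],[-0.13796043,0.79181777,-0.08929026,1.67835612,0.10024454,0.67730363,-1.86505124],
[-0.23541593,0.72939447,0.02948006,1.93161957,0.16819446,0.23210337,-1.960256]])
P=np.array([[.166,-.602,.302],[.65993,.06162,.34074],[.52109,.03876,.20097],[.61207,.06963,.20997],[.59940,.06969,.20852]])
Z=np.array([[0,0,-1],[-.003,0,-1],[0,.001,-1],[-.0015,.0004,-1],[.256,-.003,-.967]])
def fk(q,s,L):
    q=np.asarray(q)*s;A=np.eye(3);p=np.array([0,0,L[0]]);
    for i,ax in enumerate('zyzyzyz'):
        A=A@R.from_euler(ax,q[i]).as_matrix()
        if i==2:p=p+A@[L[4],0,L[1]]
        if i==3:p=p+A@[L[5],0,0]
        if i==4:p=p+A@[0,0,L[2]]
        if i==6:p=p+A@[0,0,L[3]]
    return p,A
def res(L,s): return np.concatenate([np.r_[fk(q,s,L)[0]-p,.3*(fk(q,s,L)[1][:,2]-z)] for q,p,z in zip(Q,P,Z)])
if __name__=="__main__":
    out=[]
    for sg in itertools.product([1,-1],repeat=3):
        s=np.array([-1,1,sg[0],1,sg[1],1,sg[2]])
        r=least_squares(lambda L:res(L,s),[.3,.4,.4,.2,0,0]);out.append((r.cost,sg,r.x))
    for o in sorted(out,key=lambda o:o[0])[:4]:print(o)
    s=np.array([-1,1,sorted(out,key=lambda o:o[0])[0][1][0],1,sorted(out,key=lambda o:o[0])[0][1][1],1,-1])
    print(res(sorted(out,key=lambda o:o[0])[0][2],s).round(4).reshape(-1,6))
    for q in Q: print([fk(q,np.array([*s[:6],k]),sorted(out,key=lambda o:o[0])[0][2])[1][:,0].round(3) for k in(1,-1)])
E
python3 kin.py
```

```text
(np.float64(0.0032650363221669153), (-1, -1, 1), array([ 0.06419351,  0.8567283 ,  0.36885387,  0.3454814 , -0.26605577,
        0.02010203]))
(np.float64(0.0032650363221669153), (-1, -1, -1), array([ 0.06419351,  0.8567283 ,  0.36885387,  0.3454814 , -0.26605577,
        0.02010203]))
(np.float64(0.0064546423413617444), (1, 1, 1), array([-2.67466633e-01,  9.32979976e-01,  3.29484440e-01,  1.38484542e-01,
       -3.07509856e-01,  8.42543190e-05]))
(np.float64(0.0064546423413617444), (1, 1, -1), array([-2.67466633e-01,  9.32979976e-01,  3.29484440e-01,  1.38484542e-01,
       -3.07509856e-01,  8.42543190e-05]))
[[-0.0044  0.0126 -0.0009 -0.0001  0.0006  0.    ]
 [-0.0071  0.0258  0.0011  0.      0.0001  0.    ]
 [-0.0233  0.0406 -0.0005 -0.0001 -0.      0.    ]
 [ 0.0163  0.0267 -0.001  -0.      0.      0.    ]
 [ 0.0001  0.0496  0.0014 -0.0001 -0.0001  0.0001]]
[array([-0.643,  0.766,  0.002]), array([-0.266,  0.964,  0.002])]
[array([ 0.421, -0.907, -0.002]), array([0.009, 1.   , 0.   ])]
[array([ 0.611, -0.792, -0.001]), array([0.303, 0.953, 0.001])]
[array([ 0.542, -0.84 , -0.001]), array([0.015, 1.   , 0.   ])]
[array([ 0.669, -0.722,  0.179]), array([0.015, 1.   , 0.   ])]
```

```bash
cat > kin2.py <<'E'
from kin import *
S=np.array([-1,1]*3+[-1])
lo=np.array([-3.01,-.46,-1.47,.13,-1,.04,-2.66]);hi=np.array([3.01,2.08,1.51,2.56,4.14,2.09,2.66])
def rots(q):
    A=np.eye(3);o=[]
    for i,ax in enumerate('zyzyzyz'):
        A=A@R.from_euler(ax,q[i]*S[i]).as_matrix();o.append(A)
    return o
C=[(None,2),(0,0),(0,1),(2,0),(2,1),(2,2),(4,0),(4,1),(4,2),(6,0),(6,1),(6,2)]
col=lambda q:(lambda o:np.array([np.eye(3)[:,k] if i is None else o[i][:,k] for i,k in C]).T)(rots(q))
x0=np.array([.3,0,0,0,0,.4,0,0,.37,0,0,.25])
lam=.01
def fit():
    H=np.vstack([col(q) for q in Q]);b=P.ravel()
    return x0+np.linalg.solve(H.T@H+lam**2*np.eye(12),H.T@(b-H@x0)),H
def FK(q,x): return col(q)@x, rots(q)[6]@R.from_euler('z',F).as_matrix()
F=0
E
python3 - <<'E'
import sys;sys.path.insert(0,'.')
from kin2 import *
x,H=fit();print(dict(zip(C,x.round(4))));print((H@x-P.ravel()).reshape(-1,3).round(4));print(rots(Q[1])[6].round(3))
E
```

```text
{(None, 2): np.float64(0.3486), (0, 0): np.float64(0.0017), (0, 1): np.float64(-0.0181), (2, 0): np.float64(0.0003), (2, 1): np.float64(-0.0261), (2, 2): np.float64(0.56), (4, 0): np.float64(-0.0002), (4, 1): np.float64(-0.002), (4, 2): np.float64(0.3447), (6, 0): np.float64(0.0002), (6, 1): np.float64(0.0001), (6, 2): np.float64(0.2613)}
[[-0.     -0.     -0.    ]
 [ 0.      0.     -0.    ]
 [ 0.0001 -0.0001 -0.0001]
 [-0.0001  0.      0.0001]
 [-0.      0.      0.0001]]
[[ 0.009  1.    -0.003]
 [ 1.    -0.009  0.   ]
 [ 0.    -0.003 -1.   ]]
```

```bash
sed -i 's/^F=0/F=np.pi\/2/' kin2.py
cat >> kin2.py <<'E'
X,_=fit()
def pose(a,dist=.150,flip=False,dz=0,yaw=-.9):
    r=np.radians(yaw);ux=np.array([np.cos(r),np.sin(r),0]);ax=np.array([-np.sin(r),np.cos(r),0])
    pc=np.array([.780,.0672,.165+dz])-(dist+.017)*ux
    M=R.from_rotvec(-np.radians(a)*ax).as_matrix()@np.array([ux,np.cross([0,0,-1],ux),[0,0,-1]]).T
    return pc-M@[0,0,.046],M
def ik(p,M,q0):
    f=lambda q:(lambda k:np.r_[k[0]-p,.3*R.from_matrix(k[1].T@M).as_rotvec()])(FK(q,X))
    return least_squares(f,np.clip(q0,lo+.01,hi-.01),bounds=(lo,hi))
E
python3 - <<'E'
import sys;sys.path.insert(0,'.')
from kin2 import *
rng=np.random.default_rng(0)
for a in(20,30,40):
    p,M=pose(a);S_=[]
    for k in range(60):
        q0=rng.uniform(lo,hi) if k else Q[-1]
        r=ik(p,M,q0)
        if r.cost<1e-8:S_.append(r.x)
        if k==0:print(a,"from here",r.cost,r.x.round(2))
    print(a,len(S_))
    for q in sorted(S_,key=lambda q:np.abs(q-Q[-1]).max())[:3]:print("  ",q.round(2))
E
```

```text
20 from here 3.1850805313210326e-25 [-0.31  0.73  0.13  2.01 -0.07  0.07 -1.75]
20 18
   [-0.3   0.73  0.11  2.01  0.13  0.07 -1.94]
   [-0.3   0.73  0.12  2.01  0.06  0.07 -1.88]
   [-0.3   0.73  0.12  2.01  0.04  0.07 -1.86]
30 from here 0.0009093241517793653 [-0.33  0.71  0.14  2.03  0.83  0.04 -2.66]
30 19
   [-0.4   0.75  0.25  2.16  3.27  0.27  1.16]
   [-0.42  0.76  0.28  2.16  3.34  0.27  1.08]
   [-0.37  0.75  0.2   2.16  3.15  0.26  1.29]
40 from here 0.0041804224015562375 [-0.41  0.7   0.22  2.02  0.8   0.04 -2.66]
40 24
   [-0.55  0.86  0.47  2.31  3.34  0.65  1.01]
   [-0.61  0.89  0.58  2.31  3.45  0.68  0.87]
   [-0.61  0.89  0.59  2.31  3.46  0.68  0.86]
```

Run:
```python
import sys;sys.path.insert(0,'.')
from kin2 import *
rng=np.random.default_rng(1)
G={}
for a in(0,40):
    p,M=pose(a);G[a]=[]
    for k in range(150):
        r=ik(p,M,rng.uniform(lo,hi))
        if r.cost<1e-9:G[a].append(r.x)
    A=np.array(G[a]);A=A[np.argsort(A[:,4])];print(a,len(A));print(A[::max(1,len(A)//16)].round(2))
d=[(np.abs(x-y).max(),x,y) for x in G[0] for y in G[40]]
for e in sorted(d,key=lambda e:e[0])[:4]:print(round(e[0],2),e[1].round(2),e[2].round(2))
```

```text
0 63
[[-0.64  1.01  0.94  1.7  -0.97  0.97 -0.91]
 [-0.51  0.89  0.62  1.69 -0.68  0.79 -1.15]
 [-0.48  0.87  0.55  1.69 -0.61  0.76 -1.22]
 [-0.43  0.84  0.45  1.69 -0.51  0.73 -1.31]
 [-0.35  0.82  0.29  1.69 -0.33  0.69 -1.47]
 [-0.32  0.81  0.25  1.68 -0.28  0.68 -1.52]
 [-0.29  0.8   0.19  1.68 -0.22  0.68 -1.57]
 [-0.28  0.8   0.17  1.68 -0.2   0.68 -1.59]
 [-0.23  0.79  0.07  1.68 -0.08  0.67 -1.7 ]
 [-0.21  0.79  0.05  1.68 -0.05  0.67 -1.73]
 [-0.2   0.79  0.03  1.68 -0.03  0.67 -1.75]
 [-0.17  0.79 -0.04  1.68  0.04  0.67 -1.81]
 [-0.1   0.79 -0.15  1.67  0.17  0.69 -1.93]
 [-0.03  0.8  -0.28  1.67  0.31  0.71 -2.05]
 [ 0.    0.81 -0.34  1.67  0.37  0.73 -2.11]
 [ 0.08  0.83 -0.49  1.67  0.52  0.78 -2.24]
 [ 0.14  0.85 -0.61  1.66  0.62  0.83 -2.33]
 [ 0.21  0.89 -0.76  1.66  0.75  0.9  -2.43]
 [ 0.35  1.02 -1.1   1.65  1.    1.13 -2.62]
 [ 0.37  1.05 -1.16  1.65  1.04  1.17 -2.65]
 [ 0.38  1.06 -1.18  1.65  1.06  1.19 -2.66]]
40 58
[[ 0.33  1.02 -1.08  2.27  2.15  1.15  2.54]
 [ 0.13  0.86 -0.66  2.28  2.33  0.87  2.24]
 [-0.01  0.81 -0.43  2.28  2.47  0.76  2.04]
 [-0.01 
[... 429 characters left out ...]
 0.66  0.96]
 [-0.6   0.88  0.56  2.31  3.43  0.67  0.89]
 [-0.63  0.9   0.61  2.31  3.49  0.69  0.83]
 [-0.69  0.95  0.74  2.31  3.61  0.74  0.68]
 [-0.75  1.01  0.88  2.31  3.73  0.82  0.52]
 [-0.86  1.28  1.31  2.32  3.99  1.17  0.12]
 [-0.87  1.44  1.5   2.32  4.06  1.37 -0.03]
 [-0.87  1.44  1.51  2.32  4.06  1.37 -0.03]]
2.92 [ 0.35  1.02 -1.09  1.65  0.99  1.12 -2.62] [-0.82  1.14  1.09  2.31  3.88  0.97  0.31]
2.93 [ 0.35  1.02 -1.1   1.65  1.    1.13 -2.62] [-0.82  1.14  1.09  2.31  3.88  0.97  0.31]
2.94 [ 0.38  1.07 -1.19  1.65  1.06  1.2  -2.66] [-0.86  1.28  1.31  2.32  3.99  1.17  0.12]
2.94 [ 0.38  1.07 -1.19  1.65  1.06  1.2  -2.66] [-0.86  1.28  1.31  2.32  3.99  1.17  0.12]
```

The kinematic fit is good to 0.1 mm. It shows that 40° of tip needs the other wrist branch (q5≈2.9, q7≈+1.5). That is reachable in mid-air without a regrasp by winding the wrist round, and I can return the same way. Planning that path with the charger's centre held in place.

```bash
cat > plan.py <<'E'
from kin2 import *
np.set_printoptions(linewidth=150,suppress=True)
def path(qa,qb,n,bump=.25,pc=None):
    """joint blend with a bump in q6, charger centre kept; returns poses and tracked joints"""
    pa=FK(qa,X);pb=FK(qb,X);ca=pa[0]+pa[1]@[0,0,.046];cb=pb[0]+pb[1]@[0,0,.046]
    out=[];q=qa
    for k in range(1,n+1):
        t=k/n;qi=qa+(qb-qa)*t;qi[5]+=bump*np.sin(np.pi*t)
        M=FK(qi,X)[1];p=ca+(cb-ca)*t-M@[0,0,.046]
        r=ik(p,M,q);out.append((p,M,r.x,r.cost,r.x-q));q=r.x
    return out
def rows(out,p0,M0):
    return [[*np.round((p-p0)*1000,0),*np.round(np.degrees(R.from_matrix(M@M0.T).as_rotvec()),1)] for p,M,*_ in out]
E
python3 - <<'E'
import sys;sys.path.insert(0,'.')
from plan import *
from plant import get_state
s=get_state();qa=np.array(s["joints"]);M0=R.from_rotvec(s["ee_rot"]).as_matrix();p0=s["ee_pos"]
print("fk err",FK(qa,X)[0]-p0,np.degrees(R.from_matrix(FK(qa,X)[1].T@M0).magnitude()))
p,M=pose(40);r=ik(p,M,[-.3,.79,.05,2.3,2.88,.63,1.54]);qb=r.x;print(r.cost,qb)
for b in(.1,.25):
    o=path(qa,qb,60,b);print(b,"cost",max(x[3] for x in o),"step",np.max([np.abs(x[4]) for x in o],0).round(3))
    ang=[np.degrees(R.from_matrix(o[i][1]@o[i-1][1].T).magnitude()) for i in range(1,60)];print(max(ang))
    print(np.array([x[2] for x in o])[4::5].round(2)); print("tool z",np.array([x[1][:,2] for x in o])[4::10].round(2).tolist())
E
```

```text
fk err [-0.00003126  0.00004132  0.00005875] 2.3117607484020334e-14
1.7989063398335597e-14 [-0.30450653  0.78795064  0.05016423  2.29562429  2.87917019  0.63206071  1.54102481]
0.1 cost 2.1296709644028966e-14 step [0.018 0.004 0.015 0.018 0.069 0.032 0.088]
6.050166096573875
[[-0.26  0.74 -0.    1.86  0.37  0.39 -1.67]
 [-0.28  0.76 -0.05  1.82  0.55  0.52 -1.36]
 [-0.33  0.78 -0.03  1.8   0.65  0.61 -0.97]
 [-0.37  0.8  -0.05  1.81  0.81  0.67 -0.64]
 [-0.39  0.81 -0.08  1.84  0.99  0.72 -0.33]
 [-0.42  0.82 -0.09  1.9   1.18  0.73 -0.03]
 [-0.43  0.82 -0.11  1.98  1.4   0.74  0.25]
 [-0.42  0.82 -0.12  2.07  1.64  0.74  0.52]
 [-0.41  0.81 -0.12  2.15  1.9   0.73  0.79]
 [-0.37  0.81 -0.1   2.23  2.18  0.72  1.06]
 [-0.33  0.8  -0.06  2.28  2.48  0.69  1.34]
 [-0.27  0.78 -0.01  2.29  2.82  0.64  1.62]]
tool z [[0.2, -0.09, -0.98], [0.16, -0.29, -0.94], [0.25, -0.43, -0.87], [0.41, -0.46, -0.79], [0.57, -0.35, -0.74], [0.65, -0.14, -0.75]]
0.25 cost 2.0773780050293938e-14 step [0.014 0.007 0.011 0.022 0.066 0.046 0.067]
6.1416869392876
[[-0.26  0.75 -0.01  1.83  0.36  0.45 -1.67]
 [-0.29  0.78 -0.05  1.76  0.52  0.64 -1.34]
 [-0.34  0.82 -0.08  1.72  0.67  0.77 -1.01]
 [-0.39  0.84 -0.09  1.73  0.83  0.86 -0.68]
 [-0.44  0.86 -0.1   1.78  1.    0.9  -0.37]
 [-0.46  0.87 -0.12  1.86  1.2   0.92 -0.1 ]
 [-0.48  0.88 -0.13  1.97  1.42  0.91  0.16]
 [-0.47  0.87 -0.14  2.08  1.66  0.9   0.42]
 [-0.44  0.86 -0.13  2.18  1.93  0.89  0.69]
 [-0.39  0.84 -0.11  2.26  2.21  0.85  0.99]
 [-0.33  0.82 -0.07  2.3   2.5   0.77  1.31]
 [-0.26  0.78 -0.02  2.29  2.81  0.64  1.62]]
tool z [[0.17, -0.11, -0.98], [0.11, -0.37, -0.92], [0.22, -0.56, -0.8], [0.44, -0.57, -0.69], [0.62, -0.4, -0.67], [0.68, -0.14, -0.72]]
```

The path is well-behaved (steps ≤ 0.09 rad per row, tracked within limits). Saving it and printing the first leg.

```bash
cat > leg.py <<'E'
import sys,pickle
from plan import *
from plant import get_state
def leg(idx,o):
    s=get_state();M0=R.from_rotvec(s["ee_rot"]).as_matrix()
    print("t",s["t"],"q",np.round(s["joints"],2),"w",s["width"])
    print([[float(v) for v in r]+[1] for r in rows([o[i] for i in idx],s["ee_pos"],M0)])
E
python3 - <<'E'
import sys;sys.path.insert(0,'.')
from leg import *
qa=np.array(get_state()["joints"]);p,M=pose(40);qb=ik(p,M,[-.3,.79,.05,2.3,2.88,.63,1.54]).x
o=path(qa,qb,60,.1);pickle.dump(o,open("o.pkl","wb"));leg(range(20),o)
E
```

```text
t 8.3833 q [-0.24  0.73  0.03  1.93  0.17  0.23 -1.96] w 0.053726654231984354
[[1.0, 1.0, 0.0, -2.4, 0.8, 5.5, 1], [1.0, 2.0, 0.0, -4.7, 1.7, 11.0, 1], [2.0, 2.0, 0.0, -7.0, 2.7, 16.5, 1], [2.0, 3.0, 1.0, -9.2, 3.6, 22.1, 1], [3.0, 4.0, 1.0, -11.4, 4.7, 27.6, 1], [3.0, 5.0, 1.0, -13.6, 5.7, 33.1, 1], [4.0, 6.0, 1.0, -15.7, 6.8, 38.7, 1], [4.0, 7.0, 0.0, -17.9, 7.9, 44.2, 1], [4.0, 8.0, 0.0, -19.9, 9.1, 49.8, 1], [4.0, 9.0, 0.0, -21.9, 10.3, 55.3, 1], [5.0, 10.0, 0.0, -23.9, 11.5, 60.9, 1], [5.0, 10.0, -0.0, -25.9, 12.8, 66.4, 1], [5.0, 11.0, -0.0, -27.8, 14.1, 72.0, 1], [5.0, 12.0, -1.0, -29.7, 15.5, 77.5, 1], [5.0, 13.0, -1.0, -31.5, 16.9, 83.1, 1], [5.0, 14.0, -1.0, -33.3, 18.3, 88.6, 1], [4.0, 15.0, -1.0, -35.1, 19.8, 94.2, 1], [4.0, 16.0, -2.0, -36.8, 21.3, 99.7, 1], [4.0, 16.0, -2.0, -38.5, 22.8, 105.2, 1], [3.0, 17.0, -2.0, -40.1, 24.4, 110.8, 1]]
```

>>> carry_out --pt "1 1 0 -2.4 0.8 5.5 1" --pt "1 2 0 -4.7 1.7 11 1" --pt "2 2 0 -7 2.7 16.5 1" --pt "2 3 1 -9.2 3.6 22 1" --pt "3 4 1 -11.4 4.7 27.6 1" --pt "3 5 1 -13.6 5.7 33 1" --pt "4 6 1 -15.7 6.8 38.7 1" --pt "4 7 0 -17.9 7.9 44.2 1" --pt "4 8 0 -19.9 9.1 49.8 1" --pt "4 9 0 -21.9 10.3 55.3 1" --pt "5 10 0 -23.9 11.5 60.9 1" --pt "5 10 0 -25.9 12.8 66.4 1" --pt "5 11 0 -27.8 14.1 72 1" --pt "5 12 -1 -29.7 15.5 77.5 1" --pt "5 13 -1 -31.5 16.9 83 1" --pt "5 14 -1 -33.3 18.3 88.6 1" --pt "4 15 -1 -35 19.8 94.2 1" --pt "4 16 -2 -36.8 21.3 99.7 1" --pt "4 16 -2 -38.5 22.8 105.2 1" --pt "3 17 -2 -40 24.4 110.8 1"

```text
t: 10.05
ee_pos: [0.6034, 0.0865, 0.2068]
ee_rot: [1.466, 2.329, -0.304]
ft_force: [0.3, -0.4, -0.8]
width: 0.0537
```

Run:
```python
from leg import *
o=pickle.load(open("o.pkl","rb"));print("plan",o[19][2].round(2));leg(range(20,40),o)
```

```text
plan [-0.37  0.8  -0.05  1.81  0.81  0.67 -0.64]
t 10.05 q [-0.28  0.8  -0.2   1.8   0.91  0.76 -0.72] w 0.053747545770286106
[[-1.0, 1.0, -1.0, -2.1, 1.6, 5.2, 1], [-1.0, 2.0, -1.0, -4.2, 3.3, 10.5, 1], [-2.0, 2.0, -2.0, -6.3, 5.0, 15.8, 1], [-2.0, 3.0, -2.0, -8.4, 6.7, 21.1, 1], [-3.0, 3.0, -3.0, -10.6, 8.4, 26.4, 1], [-4.0, 4.0, -3.0, -12.7, 10.2, 31.7, 1], [-4.0, 4.0, -3.0, -14.9, 11.9, 36.9, 1], [-5.0, 4.0, -4.0, -17.0, 13.7, 42.1, 1], [-6.0, 4.0, -4.0, -19.2, 15.5, 47.3, 1], [-6.0, 5.0, -4.0, -21.4, 17.4, 52.5, 1], [-7.0, 5.0, -5.0, -23.7, 19.2, 57.7, 1], [-8.0, 5.0, -5.0, -25.9, 21.0, 62.9, 1], [-9.0, 5.0, -5.0, -28.2, 22.9, 68.0, 1], [-9.0, 5.0, -6.0, -30.5, 24.8, 73.1, 1], [-10.0, 4.0, -6.0, -32.8, 26.7, 78.2, 1], [-11.0, 4.0, -6.0, -35.1, 28.5, 83.2, 1], [-12.0, 4.0, -7.0, -37.5, 30.4, 88.3, 1], [-12.0, 3.0, -7.0, -40.0, 32.3, 93.3, 1], [-13.0, 3.0, -7.0, -42.4, 34.2, 98.3, 1], [-14.0, 3.0, -7.0, -44.9, 36.2, 103.2, 1]]
```

Tracking well, and the joints follow the plan.

>>> carry_out --pt "-1 1 -1 -2.1 1.6 5.2 1" --pt "-1 2 -1 -4.2 3.3 10.5 1" --pt "-2 2 -2 -6.3 5 15.8 1" --pt "-2 3 -2 -8.4 6.7 21 1" --pt "-3 3 -3 -10.6 8.4 26.4 1" --pt "-4 4 -3 -12.7 10.2 31.7 1" --pt "-4 4 -3 -14.9 11.9 36.9 1" --pt "-5 4 -4 -17 13.7 42 1" --pt "-6 4 -4 -19.2 15.5 47.3 1" --pt "-6 5 -4 -21.4 17.4 52.5 1" --pt "-7 5 -5 -23.7 19.2 57.7 1" --pt "-8 5 -5 -25.9 21 62.9 1" --pt "-9 5 -5 -28.2 22.9 68 1" --pt "-9 5 -6 -30.5 24.8 73 1" --pt "-10 4 -6 -32.8 26.7 78.2 1" --pt "-11 4 -6 -35 28.5 83.2 1" --pt "-12 4 -7 -37.5 30.4 88.3 1" --pt "-12 3 -7 -40 32.3 93.3 1" --pt "-13 3 -7 -42.4 34.2 98.3 1" --pt "-14 3 -7 -45 36.2 103.2 1"

```text
t: 11.72
ee_pos: [0.5906, 0.0896, 0.2001]
ee_rot: [-1.285, 2.402, -0.941]
ft_force: [0.1, -0.0, -2.6]
width: 0.0535
```

Run:
```python
from leg import *
o=pickle.load(open("o.pkl","rb"));print("plan",o[39][2].round(2));leg(range(40,60),o)
```

```text
plan [-0.42  0.82 -0.12  2.07  1.64  0.74  0.52]
t 11.7167 q [-0.35  0.82 -0.25  2.06  1.63  0.84  0.55] w 0.05354630362847597
[[-2.0, -1.0, -1.0, -2.4, 1.6, 4.9, 1], [-3.0, -2.0, -1.0, -4.9, 3.2, 10.0, 1], [-3.0, -2.0, -1.0, -7.4, 4.7, 15.0, 1], [-4.0, -3.0, -1.0, -10.0, 6.2, 20.1, 1], [-4.0, -4.0, -1.0, -12.5, 7.6, 25.1, 1], [-5.0, -5.0, -1.0, -15.1, 9.0, 30.2, 1], [-5.0, -5.0, -1.0, -17.8, 10.3, 35.2, 1], [-6.0, -6.0, -1.0, -20.4, 11.6, 40.2, 1], [-6.0, -7.0, -1.0, -23.1, 12.8, 45.3, 1], [-7.0, -8.0, -1.0, -25.8, 14.0, 50.3, 1], [-7.0, -9.0, -1.0, -28.6, 15.1, 55.3, 1], [-7.0, -10.0, -1.0, -31.3, 16.1, 60.2, 1], [-7.0, -11.0, -1.0, -34.1, 17.1, 65.2, 1], [-7.0, -12.0, -1.0, -37.0, 17.9, 70.2, 1], [-8.0, -14.0, -1.0, -39.9, 18.8, 75.1, 1], [-8.0, -15.0, -1.0, -42.8, 19.5, 80.1, 1], [-8.0, -16.0, -0.0, -45.8, 20.1, 85.0, 1], [-8.0, -17.0, -0.0, -48.8, 20.6, 89.9, 1], [-7.0, -18.0, -0.0, -51.9, 21.1, 94.7, 1], [-7.0, -19.0, 0.0, -55.1, 21.4, 99.5, 1]]
```

>>> carry_out --pt "-2 -1 -1 -2.4 1.6 4.9 1" --pt "-3 -2 -1 -4.9 3.2 10 1" --pt "-3 -2 -1 -7.4 4.7 15 1" --pt "-4 -3 -1 -10 6.2 20 1" --pt "-4 -4 -1 -12.5 7.6 25 1" --pt "-5 -5 -1 -15 9 30.2 1" --pt "-5 -5 -1 -17.8 10.3 35.2 1" --pt "-6 -6 -1 -20.4 11.6 40.2 1" --pt "-6 -7 -1 -23 12.8 45.3 1" --pt "-7 -8 -1 -25.8 14 50.3 1" --pt "-7 -9 -1 -28.6 15 55.3 1" --pt "-7 -10 -1 -31.3 16 60.2 1" --pt "-7 -11 -1 -34 17 65.2 1" --pt "-7 -12 -1 -37 17.9 70.2 1" --pt "-8 -14 -1 -39.9 18.8 75 1" --pt "-8 -15 -1 -42.8 19.5 80 1" --pt "-8 -16 0 -45.8 20 85 1" --pt "-8 -17 0 -48.8 20.6 89.9 1" --pt "-7 -18 0 -51.9 21 94.7 1" --pt "-7 -19 0 -55 21.4 99.5 1"

```text
t: 13.38
ee_pos: [0.5853, 0.0706, 0.2007]
ee_rot: [2.946, -0.019, 1.076]
ft_force: [-0.3, 0.7, -1.3]
width: 0.0536
```

>>> carry_out --pt "0 0 0 0 0 0 1" --pt "0 0 0 0 0 0 1" --pt "0 0 0 0 0 0 1" --pt "0 0 0 0 0 0 1"

```text
t: 13.72
ee_pos: [0.5858, 0.0711, 0.2008]
ee_rot: [2.946, -0.021, 1.078]
ft_force: [-0.2, -0.9, -2.1]
width: 0.054
```

Run:
```python
from leg import *
from h import snap,cv2
s=get_state();M=R.from_rotvec(s["ee_rot"]).as_matrix();p,Mg=pose(40)
print(s["t"],s["width"],s["joints"],M.round(3),(s["ee_pos"]-p)*1000,np.degrees(R.from_matrix(M@Mg.T).as_rotvec()))
leg([59],pickle.load(open("o.pkl","rb")))
a=snap("side","s3.png");cv2.imwrite("pics/s3c.png",cv2.resize(a[140:300,200:400],None,fx=4,fy=3.75,interpolation=cv2.INTER_CUBIC))
```

```text
13.7167 0.05400755877797029 [-0.23053244  0.78390518 -0.08309182  2.28933094  2.74253633  0.65568499  1.69596009] [[ 0.764 -0.014  0.645]
 [-0.011 -1.    -0.009]
 [ 0.645 -0.001 -0.764]] [2.29463977 0.85275485 0.53613784] [ 0.03189295 -0.18818042  0.08971371]
t 13.7167 q [-0.23  0.78 -0.08  2.29  2.74  0.66  1.7 ] w 0.05400755877797029
[[-2.0, -1.0, -1.0, -0.0, 0.2, -0.1, 1]]
```

View pics/s3c.png

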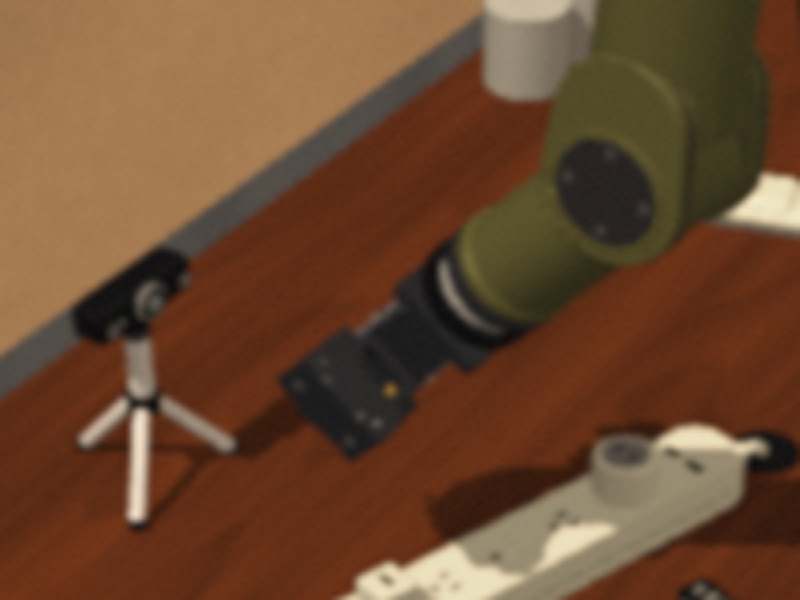

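It is tipped 40.2° and facing the lens (pictured about 150 mm in front, webcam untouched). I'll hold it briefly, then plan the reverse path to level.

>>> carry_out --pt "0 0 0 0 0 0 1" --pt "0 0 0 0 0 0 1" --pt "0 0 0 0 0 0 1" --pt "0 0 0 0 0 0 1" --pt "0 0 0 0 0 0 1" --pt "0 0 0 0 0 0 1" --pt "0 0 0 0 0 0 1" --pt "0 0 0 0 0 0 1" --pt "0 0 0 0 0 0 1" --pt "0 0 0 0 0 0 1"

```text
t: 14.6
ee_pos: [0.5856, 0.0711, 0.2007]
ee_rot: [2.946, -0.02, 1.077]
ft_force: [0.1, 0.4, -2.3]
width: 0.0535
```

Run:
```python
from leg import *
qa=np.array(get_state()["joints"]);p,M=pose(0);r=ik(p,M,[-.2,.79,.03,1.68,-.03,.67,-1.75]);print(r.cost,r.x.round(2))
o=path(qa,r.x,60,.1);pickle.dump(o,open("o2.pkl","wb"))
print("cost",max(x[3] for x in o),np.max([np.abs(x[4]) for x in o],0).round(3),max(np.degrees(R.from_matrix(o[i][1]@o[i-1][1].T).magnitude()) for i in range(1,60)))
print(np.array([x[2] for x in o])[9::10].round(2));leg(range(20),o)
```

```text
6.295509882460234e-16 [-0.2   0.79  0.03  1.68 -0.03  0.67 -1.75]
cost 8.648765978638317e-15 [0.056 0.005 0.093 0.027 0.063 0.077 0.075] 5.8523024180386995
[[-0.42  0.83 -0.09  2.23  2.13  0.81  1.04]
 [-0.5   0.87 -0.1   2.03  1.56  0.87  0.51]
 [-0.46  0.89 -0.14  1.8   1.11  0.98 -0.03]
 [-0.41  0.88 -0.06  1.64  0.72  0.97 -0.6 ]
 [-0.3   0.84 -0.04  1.59  0.39  0.88 -1.23]
 [-0.19  0.79  0.    1.68 -0.    0.67 -1.77]]
t 14.6 q [-0.23  0.78 -0.08  2.29  2.74  0.66  1.7 ] w 0.05349152852274846
[[-2.0, 4.0, -0.0, 2.3, -0.8, -5.3, 1], [-2.0, 6.0, -1.0, 4.7, -1.6, -10.6, 1], [-2.0, 7.0, -1.0, 7.1, -2.5, -15.8, 1], [-2.0, 8.0, -1.0, 9.6, -3.5, -21.0, 1], [-2.0, 10.0, -2.0, 12.0, -4.6, -26.2, 1], [-2.0, 11.0, -2.0, 14.5, -5.8, -31.3, 1], [-2.0, 12.0, -2.0, 17.1, -7.0, -36.5, 1], [-2.0, 13.0, -3.0, 19.7, -8.3, -41.5, 1], [-2.0, 15.0, -3.0, 22.3, -9.7, -46.6, 1], [-2.0, 16.0, -3.0, 25.0, -11.2, -51.6, 1], [-1.0, 17.0, -3.0, 27.6, -12.7, -56.6, 1], [-1.0, 18.0, -3.0, 30.4, -14.3, -61.5, 1], [-0.0, 19.0, -4.0, 33.1, -16.0, -66.4, 1], [0.0, 20.0, -4.0, 35.9, -17.8, -71.2, 1], [1.0, 21.0, -4.0, 38.7, -19.6, -76.0, 1], [2.0, 22.0, -4.0, 41.5, -21.5, -80.8, 1], [2.0, 23.0, -4.0, 44.4, -23.4, -85.5, 1], [3.0, 24.0, -4.0, 47.3, -25.5, -90.2, 1], [4.0, 25.0, -4.0, 50.2, -27.6, -94.8, 1], [5.0, 26.0, -4.0, 53.1, -29.8, -99.4, 1]]
```

>>> carry_out --pt "-2 4 0 2.3 -0.8 -5.3 1" --pt "-2 6 -1 4.7 -1.6 -10.6 1" --pt "-2 7 -1 7 -2.5 -15.8 1" --pt "-2 8 -1 9.6 -3.5 -21 1" --pt "-2 10 -2 12 -4.6 -26.2 1" --pt "-2 11 -2 14.5 -5.8 -31.3 1" --pt "-2 12 -2 17 -7 -36.5 1" --pt "-2 13 -3 19.7 -8.3 -41.5 1" --pt "-2 15 -3 22.3 -9.7 -46.6 1" --pt "-2 16 -3 25 -11.2 -51.6 1" --pt "-1 17 -3 27.6 -12.7 -56.6 1" --pt "-1 18 -3 30.4 -14.3 -61.5 1" --pt "0 19 -4 33 -16 -66.4 1" --pt "0 20 -4 35.9 -17.8 -71.2 1" --pt "1 21 -4 38.7 -19.6 -76 1" --pt "2 22 -4 41.5 -21.5 -80.8 1" --pt "2 23 -4 44.4 -23.4 -85.5 1" --pt "3 24 -4 47.3 -25.5 -90.2 1" --pt "4 25 -4 50.2 -27.6 -94.8 1" --pt "5 26 -4 53 -29.8 -99.4 1"

```text
t: 16.27
ee_pos: [0.5904, 0.0974, 0.1966]
ee_rot: [-1.212, 2.401, -1.115]
ft_force: [-0.1, 0.5, -2.5]
width: 0.0538
```

Run:
```python
from leg import *
o=pickle.load(open("o2.pkl","rb"));leg(range(20,40),o)
```

```text
t 16.2667 q [-0.42  0.87 -0.23  2.02  1.56  0.97  0.53] w 0.053825398382064155
[[1.0, 0.0, 0.0, 2.2, -2.1, -4.7, 1], [2.0, 1.0, 0.0, 4.4, -4.3, -9.7, 1], [3.0, 1.0, 1.0, 6.6, -6.6, -14.6, 1], [4.0, 2.0, 1.0, 8.7, -8.8, -19.6, 1], [5.0, 2.0, 1.0, 10.8, -11.1, -24.6, 1], [6.0, 2.0, 1.0, 12.8, -13.4, -29.5, 1], [7.0, 3.0, 2.0, 14.9, -15.7, -34.5, 1], [8.0, 3.0, 2.0, 16.9, -18.1, -39.4, 1], [9.0, 3.0, 2.0, 18.8, -20.5, -44.4, 1], [10.0, 3.0, 3.0, 20.7, -22.9, -49.4, 1], [11.0, 3.0, 3.0, 22.6, -25.3, -54.3, 1], [13.0, 2.0, 4.0, 24.4, -27.8, -59.3, 1], [14.0, 2.0, 4.0, 26.2, -30.2, -64.3, 1], [15.0, 2.0, 5.0, 27.9, -32.7, -69.3, 1], [16.0, 1.0, 5.0, 29.6, -35.2, -74.3, 1], [17.0, 1.0, 6.0, 31.2, -37.7, -79.3, 1], [17.0, 0.0, 6.0, 32.7, -40.2, -84.3, 1], [18.0, -0.0, 7.0, 34.2, -42.8, -89.4, 1], [19.0, -1.0, 7.0, 35.6, -45.3, -94.4, 1], [20.0, -2.0, 8.0, 37.0, -47.8, -99.5, 1]]
```

>>> carry_out --pt "1 0 0 2.2 -2.1 -4.7 1" --pt "2 1 0 4.4 -4.3 -9.7 1" --pt "3 1 1 6.6 -6.6 -14.6 1" --pt "4 2 1 8.7 -8.8 -19.6 1" --pt "5 2 1 10.8 -11 -24.6 1" --pt "6 2 1 12.8 -13.4 -29.5 1" --pt "7 3 2 14.9 -15.7 -34.5 1" --pt "8 3 2 16.9 -18 -39.4 1" --pt "9 3 2 18.8 -20.5 -44.4 1" --pt "10 3 3 20.7 -22.9 -49.4 1" --pt "11 3 3 22.6 -25.3 -54.3 1" --pt "13 2 4 24.4 -27.8 -59.3 1" --pt "14 2 4 26.2 -30.2 -64.3 1" --pt "15 2 5 27.9 -32.7 -69.3 1" --pt "16 1 5 29.6 -35.2 -74.3 1" --pt "17 1 6 31.2 -37.7 -79.3 1" --pt "17 0 6 32.7 -40.2 -84.3 1" --pt "18 0 7 34.2 -42.8 -89.4 1" --pt "19 -1 7 35.6 -45.3 -94.4 1" --pt "20 -2 8 37 -47.8 -99.5 1"

```text
t: 17.93
ee_pos: [0.6102, 0.0955, 0.2043]
ee_rot: [1.534, 2.241, -0.583]
ft_force: [-0.2, -0.3, -1.8]
width: 0.0538
```

Run:
```python
from leg import *
o=pickle.load(open("o2.pkl","rb"));leg(range(40,60),o)
```

```text
t 17.9333 q [-0.36  0.88 -0.16  1.63  0.78  1.02 -0.65] w 0.05378895451137177
[[1.0, -1.0, 0.0, 1.4, -2.0, -5.0, 1], [2.0, -2.0, 1.0, 2.9, -4.0, -10.2, 1], [2.0, -3.0, 2.0, 4.4, -6.0, -15.5, 1], [3.0, -4.0, 2.0, 5.9, -7.9, -20.8, 1], [3.0, -5.0, 3.0, 7.3, -9.8, -26.1, 1], [4.0, -6.0, 3.0, 8.7, -11.6, -31.4, 1], [4.0, -8.0, 3.0, 10.1, -13.3, -36.8, 1], [4.0, -9.0, 4.0, 11.4, -15.0, -42.2, 1], [5.0, -10.0, 4.0, 12.7, -16.6, -47.6, 1], [5.0, -11.0, 5.0, 14.0, -18.1, -53.0, 1], [5.0, -13.0, 5.0, 15.3, -19.6, -58.5, 1], [5.0, -14.0, 5.0, 16.5, -21.0, -63.9, 1], [5.0, -16.0, 6.0, 17.7, -22.3, -69.5, 1], [5.0, -17.0, 6.0, 18.8, -23.5, -75.0, 1], [5.0, -18.0, 6.0, 19.9, -24.6, -80.6, 1], [4.0, -20.0, 6.0, 20.9, -25.5, -86.2, 1], [4.0, -21.0, 7.0, 21.9, -26.4, -91.8, 1], [4.0, -23.0, 7.0, 22.8, -27.2, -97.4, 1], [3.0, -24.0, 7.0, 23.7, -27.8, -103.1, 1], [3.0, -26.0, 7.0, 24.5, -28.3, -108.8, 1]]
```

>>> carry_out --pt "1 -1 0 1.4 -2 -5 1" --pt "2 -2 1 2.9 -4 -10.2 1" --pt "2 -3 2 4.4 -6 -15.5 1" --pt "3 -4 2 5.9 -7.9 -20.8 1" --pt "3 -5 3 7.3 -9.8 -26 1" --pt "4 -6 3 8.7 -11.6 -31.4 1" --pt "4 -8 3 10 -13.3 -36.8 1" --pt "4 -9 4 11.4 -15 -42.2 1" --pt "5 -10 4 12.7 -16.6 -47.6 1" --pt "5 -11 5 14 -18 -53 1" --pt "5 -13 5 15.3 -19.6 -58.5 1" --pt "5 -14 5 16.5 -21 -64 1" --pt "5 -16 6 17.7 -22.3 -69.5 1" --pt "5 -17 6 18.8 -23.5 -75 1" --pt "5 -18 6 19.9 -24.6 -80.6 1" --pt "4 -20 6 20.9 -25.5 -86.2 1" --pt "4 -21 7 21.9 -26.4 -91.8 1" --pt "4 -23 7 22.8 -27.2 -97.4 1" --pt "3 -24 7 23.7 -27.8 -103 1" --pt "3 -26 7 24.5 -28.3 -108.8 1"

```text
t: 19.6
ee_pos: [0.6125, 0.0695, 0.2111]
ee_rot: [-3.14, 0.031, 0.002]
ft_force: [-0.3, 0.5, -2.1]
width: 0.054
```

>>> carry_out --pt "0 0 0 0 0 0 1" --pt "0 0 0 0 0 0 1" --pt "0 0 0 0 0 0 1" --pt "0 0 0 0 0 0 1"

```text
t: 19.93
ee_pos: [0.6125, 0.0704, 0.2111]
ee_rot: [-3.14, 0.027, 0.003]
ft_force: [-0.5, 0.2, -1.5]
width: 0.054
```

Run:
```python
from leg import *
from h import snap,cam,proj,cv2
s=get_state();M=R.from_rotvec(s["ee_rot"]).as_matrix();p,Mg=pose(0)
print(s["t"],s["joints"],M.round(4),"pos err mm",(s["ee_pos"]-p)*1000,"rot err",np.degrees(R.from_matrix(M@Mg.T).as_rotvec()))
c=cam("wrist");b=snap("wrist","w4.png")
# expected label corners in the tool frame (charger level, grasp 32 above underside, x offset -0.3)
for y in(-18,18):
    for z in(77-43,77-19):print((y,z),proj(c,s["ee_pos"]+M@np.array([16.7,y,z])/1000))
cv2.imwrite("pics/w4c.png",cv2.resize(b[230:350,230:390],None,fx=5,fy=5,interpolation=cv2.INTER_CUBIC))
```

```text
19.9333 [-0.18637911  0.79091261 -0.00351944  1.67895932  0.00074891  0.67295926 -1.77739028] [[ 0.9999 -0.0172 -0.0016]
 [-0.0172 -0.9999  0.0018]
 [-0.0016 -0.0017 -1.    ]] pos err mm [-0.55709111  0.57585097  0.0641525 ] rot err [ 0.10119892  0.09148717 -0.0827666 ]
(-18, 34) [263.33084105 292.02564279]
(-18, 58) [271.72122197 266.86692077]
(18, 34) [372.29712704 292.07736937]
(18, 58) [363.78107077 266.91054915]
```

View pics/w4c.png

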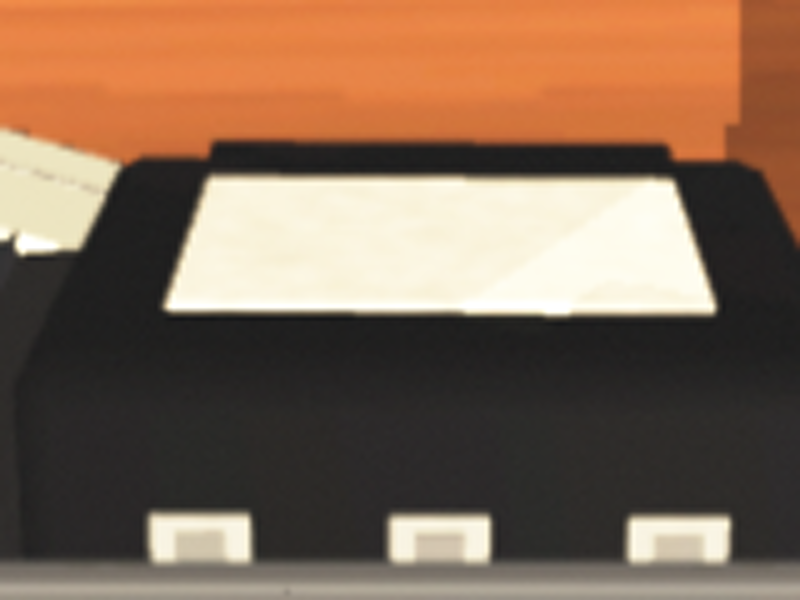

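The label corners are at about (271.4,265.2), (365,265.6), (262.6,292.2) and (373.2,292.6), nearly as predicted. I'll fit the charger's pose in the hand.

Run:
```python
from leg import *
from h import cam,proj
s=get_state();M=R.from_rotvec(s["ee_rot"]).as_matrix();c=cam("wrist")
o=np.array([[271.4,265.2],[365,265.6],[262.6,292.2],[373.2,292.6]])+[-.4,-.4]
L=np.array([[0,-18,12],[0,18,12],[0,-18,-12],[0,18,-12]])/1000
def f(v):
    A=R.from_euler('xyz',v[3:]).as_matrix()
    return (np.array([proj(c,s["ee_pos"]+M@(A@l+v[:3])) for l in L])-o).ravel()
r=least_squares(f,[.017,0,.046,0,0,0],x_scale=.01)
A=M@R.from_euler('xyz',r.x[3:]).as_matrix()
print("res px",r.fun.round(2),"label in tool mm",r.x[:3]*1000,"deg",np.degrees(r.x[3:]))
print("label world",(s["ee_pos"]+M@r.x[:3])*1000,"normal",A[:,0],"goal",pose(0)[1][:,0])
```

```text
res px [ 0.09  0.02 -0.09 -0.03 -0.06 -0.02  0.06  0.03] label in tool mm [17.8459886  -0.05499419 44.1502815 ] deg [-0.28816413  1.48140697  0.08496911]
label world [630.29278599  70.21592923 166.86587691] normal [ 0.99952304 -0.01899641  0.02434793] goal [ 0.99987663 -0.01570732  0.        ]
```

>>> carry_out --pt "0 -0.5 -0.5 0 0.3 0 1" --pt "0 -0.5 -1 0 0.7 0 1" --pt "0 -0.5 -1 0 0.7 0 1" --pt "0 -0.5 -1 0 0.7 0 1" --pt "0 -0.5 -1 0 0.7 0 1" --pt "0 -0.5 -1 0 0.7 0 1" --pt "0 -0.5 -1 0 0.7 0 1" --pt "0 -0.5 -1 0 0.7 0 1" --pt "0 -0.5 -1 0 0.7 0 1" --pt "0 -0.5 -1 0 0.7 0 1" --pt "0 -0.5 -1 0 0.7 0 1" --pt "0 -0.5 -1 0 0.7 0 1"

```text
t: 20.98
ee_pos: [0.6125, 0.0699, 0.2101]
ee_rot: [-3.14, 0.027, 0.021]
ft_force: [0.9, -0.5, -2.0]
width: 0.0539
```

Run:
```python
from h import *
s=get_state();M=R.from_rotvec(s["ee_rot"]).as_matrix();print(s["t"],(s["ee_pos"]+M@[.0175,0,.045])*1000,M[:,0],np.abs(s["qd"]).max(),s["width"],s["ft_force"])
snap("side","s5.png");manip.sign_off()
```

```text
20.9833 [629.38263158  69.64864543 164.84536461] [ 0.9997532  -0.01749554 -0.01369108] 0.002177861591586602 0.05389635681583974 [ 0.92192049 -0.52444494 -1.96762001]
the job is handed in; nothing more can be done
```

View pics/s5.png

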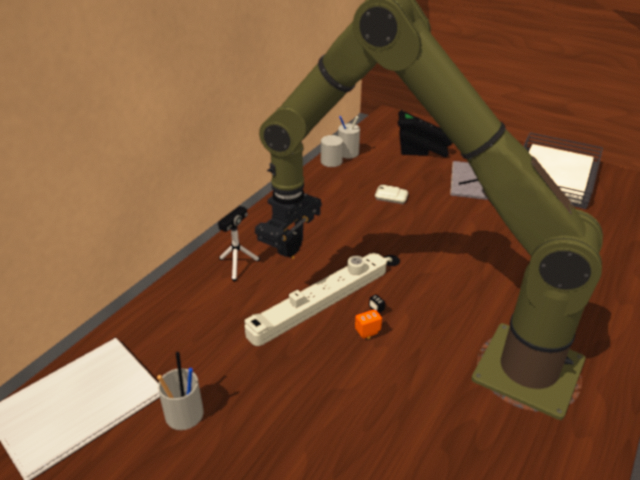

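The job is handed in at t = 21 s. I pulled the big black charger straight up out of the strip and tipped it 40° with its pins towards the webcam. It is now held level and still, with its label facing the lens.

**Tipping:** the 40° tip lies beyond joint 6's range in the starting wrist pose. I therefore turned the charger about a full turn in the air on the way there and back the same way. I held the tip for over a second.

**Last checks:**
- **Label position:** about (629, 70, 165) mm, against a goal of (630, 69.6, 165), so about 150 mm from the lens and in the middle of the picture.
- **Label angle:** yaw is within about 0.2° of square by the tool pose. The wrist picture before the last correction suggested the label leaned up 1.4°. That reading was weak, so I corrected only 0.7°, which may leave up to about 1° of lean either way. I took no wrist picture afterwards.
- **Steadiness:** joint speeds were about 0.002 rad/s, with the grip at 54 mm.
- **Other things:** the last side picture shows the cube and smart plug still in the strip, and the webcam, pen cup, mouse and other chargers where they were.

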